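# Stand the fallen bookend back up against the binders

### The job

The bookend has fallen on its back. Without gripping or lifting it, push on its raised foot to tip it back upright so that it stands on its foot, then slide it along the desk until its tall plate is flat against the end of the row of binders, roughly centred on it. Let go and leave the binders standing and the other things on the desk where they are.

Things in the scene. Friction and masses are not known exactly. Their poses are not given: they have to be found in the camera images.
- bookend: Loose dark steel L-shaped bookend, 120 mm wide, about 0.7 kg: tall plate 150 x 6 mm thick, heavy foot 100 x 18 mm thick at right angles. Origin: middle of the outer corner (heel), always on the desk. x along the heel; y up the plate, from heel to top; z along the foot, from heel to free end. Plate: y 0 to 150, z 0 to 6 mm; foot: y 0 to 18, z 0 to 100 mm. Standing, y is up and z points away from the binders.
- bookend_foot (a point): Middle of the foot's free end (axes as the bookend). At the start the bookend lies on the back of its plate, so this is the top of the raised foot, 100 mm above the desk, and the plate lies towards the binders. Pushing the upper foot level from the plate's side (along the bookend's -y) tips it about the heel; past about 40 degrees it falls onto its foot by itself.
- binder_end: End binder of the row, the one next to the free space: an A5 ring binder standing upright, 155 mm (x) by 45 mm (y) by 210 mm high, 0.45 kg, loose. Origin: centre of its underside. Its y axis points along the row, away from the free end; the face to put the bookend against is the one at y = -22.5 mm. The row is backed by the fixed drawer unit.
- binder_mid: Middle binder of the row, same size, origin at the centre of its underside, right behind the end binder.
- binder_far: Last binder of the row, same size, origin at the centre of its underside, against the drawer unit.
- unit: Fixed desktop drawer unit that backs the row: 260 mm (x) by 200 mm (y) by 190 mm high. Origin: on the desk, at the middle of the free end of the binder row (not in the unit); y points along the row towards the unit, whose block fills y = 138 to 338 mm.
- mug: White mug, 80 mm across, 95 mm high, handle at +y, leave alone. Origin: centre of its underside.
- stapler: Stapler, 38 by 130 (y) by 50 mm high, on top of the drawer unit, leave alone. Origin: centre of its underside.
- pen_pot: Black pot of pens, 72 mm across, pens up to 160 mm high, leave alone. Origin: centre of its underside.
- glue_stick: White glue stick standing on end beside the binders, 30 mm across, 100 mm high, leave alone. Origin: centre of its underside.
- tape_dispenser: Tape dispenser, 55 by 130 (y) by 86 mm high, leave alone. Origin: centre of its underside.
- note_block: Block of note paper, 76 by 76 by 35 mm high, on top of the drawer unit, leave alone. Origin: centre of its underside.
There are look-alikes about, which are no part of the job. Leave any green, pink or yellow look-alike of the bookend alone.

How it is judged:
By the outcome, as a careful person would: the job done as asked, in the order asked, and still so for the second after the job is handed in, with the robot touching nothing.
It also fails if it takes over 69 s, if anything falls off the work surface, if the arm or the gripper's body presses on something with over 40 N, if the wrist force passes 120 N, or if a joint passes its speed limit or range.

### The arm

A 7-joint arm with a two-finger parallel gripper is mounted at the origin on the work surface. World frame = base frame: x ahead of the robot, y to its left, z up, the work surface at z = 0. Lengths are in m, angles in rad, forces in N, time in s.
With the tool pointing down it reaches from about 0.425 to 0.925 m from the base axis. Payload 6.8 kg.
Tool frame: the origin (TCP) lies between the finger pads; the fingertips stand 8 mm ahead of it and the grasp point (between the pads) lies 11 mm behind it (manip.tip_extent is the distance from the TCP to the fingertips, in m); z points along the fingers, y is the direction in which the jaws open and shut (so a half turn about z gives the same grasp; the last joint's range is limited). The gripper opens to 85 mm and grips with 20 to 120 N. Pads are 22 mm wide; open, the fingers measure 114 mm over their backs; the gripper's body (76 mm by 85 mm) begins 54 mm behind the grasp point. The pads swing forward as they close: fully open they stand 13 mm farther back than shut.
Start: joints at [1.191, 0.477, 0.022, 1.555, -0.011, 1.109, -0.083], TCP at [0.181, -0.65, 0.239] pointing down, gripper open.
Joint ranges: [-2.96, 2.96], [-0.34, 2.1], [-1.41, 1.46], [0.24, 2.44], [-1.37, 4.51], [0.17, 1.92], [-2.96, 2.96]. Speed limits (rad/s): [2.39, 2.39, 3.14, 3.14, 3.14, 3.14, 3.14].

### API

Orientations are given as a rotation vector (axis times angle).
In Python, from workcell import manip, vision gives the robot as it stands.
- The arm moves only by the shell command python3 -m crank 'ROWS' [FORCE]. ROWS is JSON, a list of rows, each an object of numbers: "x", "y", "z": the shift along the world's x, y, z in units of 50 mm (1.0 is 50 mm); "wx", "wy", "wz": the turn, a rotation vector about the world's x, y, z in degrees; "gripper": the closure, from 0 (fully open) to 1 (shut). In form: [{"x": .., "y": .., "z": .., "wx": .., "wy": .., "wz": .., "gripper": ..}, ...]. A call has 1 to 5 rows; each row is the pose to reach, as a shift and turn from the pose commanded when the call began; what a row does not reach only later rows make up. A row lasts 1/10 s, in which the tool goes at most 50 mm and 8.59 degrees, less where a joint would pass 70% of its speed; a pose out of reach is approached as far as the arm can. A call with a gripper value outside its range is refused whole. The fingers move at their own pace and stop on an object; FORCE is the grip in N (left out, the last holds). Time passes only in rows, so rows that repeat a pose let the fingers close. It gives the time, the measured TCP pose, the force and the opening at its end, in the units of the state.
- manip.get_state(): the state, without advancing time (a new reading comes with each control period).
- vision.grab_frame(name): name is "side" or "top"; returns a dict with "img" (400x640x3 uint8, red, green, blue), "mtx" (3x3 intrinsics, pixels), "k1" (the pictures are not rectified: a ray, as slopes to the right and down, at radius r is drawn at 1 + k1 r^2 times it, then the intrinsics apply), "R" (3x3) and "t" (3): a world point X has camera coordinates R X + t. Camera axes: x right, y down, z forward; pixel columns grow to the right and rows downward; lengths in m; the calibration is good to about 2 mm. A picture is of the moment at which its call begins. There is no depth.
- manip.hand_in(): hands the job in, once; it reports no verdict.
The state is a dict: "t": time; "joints": joint angles; "joint_velocities": joint speeds; "effort": joint torques, N m; "tool_pos": TCP position; "tcp_rot": TCP orientation; "force": force on the tool from outside, world axes, zero at the start; "wrist_torque": the same for the moment, N m; "grip_width": finger opening in m.
Only numpy, scipy, OpenCV 4.12 (cv2) and the standard library are available. Lean on these libraries where they do the work, as an engineer would, in place of code of your own. Each camera call takes 0.05 s, during which the arm holds its last target. There are 200 camera calls.

## Working session

There is one attempt and no reset: what is moved stays moved. The work goes in short steps, Python scripts to look and compute and a shell command to move; the robot and the scene stay as the last step left them, time stands still between calls to the robot, and variables do not carry over. Pictures are saved under pics/ and viewed, about 8 in all and at most 12, crops included, and the job is handed in when it is done.

```bash
mkdir -p pics
cat > h.py <<'E'
import numpy as np, cv2
from workcell import manip, vision
def grab(n,save=None):
    f=vision.grab_frame(n)
    if save: cv2.imwrite(f'pics/{save}.png',f['img'][:,:,::-1])
    return f
def ray(f,u,v):
    K=np.array(f['mtx']); k=f['k1']
    d=cv2.undistortPoints(np.array([[[u,v]]],float),K,np.array([k,0,0,0.]))[0,0]
    R=np.array(f['R']);t=np.array(f['t'])
    return -R.T@t, R.T@np.array([d[0],d[1],1])
def onz(f,u,v,z):
    c,d=ray(f,u,v); return c+d*(z-c[2])/d[2]
def proj(f,X):
    K=np.array(f['mtx']); p,_=cv2.projectPoints(np.array([X],float),cv2.Rodrigues(np.array(f['R']))[0],np.array(f['t'],float),K,np.array([f['k1'],0,0,0.]))
    return p[0,0]
def tri(f1,p1,f2,p2):
    c1,d1=ray(f1,*p1);c2,d2=ray(f2,*p2)
    s=np.linalg.lstsq(np.c_[d1,-d2],c2-c1,rcond=None)[0]
    a=c1+s[0]*d1;b=c2+s[1]*d2
    return (a+b)/2,np.linalg.norm(a-b)
E
python3 - <<'E'
from h import *
np.set_printoptions(precision=3,suppress=True)
for n in('side','top'):
    f=grab(n,n+'0'); print(n,f['mtx'],f['k1'],ray(f,320,200))
s=manip.get_state();print(s)
E
```

```text
side [[375.795   0.    317.292]
 [  0.    375.795 199.549]
 [  0.      0.      1.   ]] -0.07565117851696951 (array([ 0.236, -0.229,  1.202]), array([ 0.275,  0.159, -0.948]))
top [[421.043   0.    326.16 ]
 [  0.    421.043 202.453]
 [  0.      0.      1.   ]] 0.016618836444076586 (array([ 0.469, -0.035,  1.541]), array([ 0.064,  0.005, -0.998]))
{'t': 0.1, 'joints': array([ 1.191,  0.478,  0.022,  1.556, -0.012,  1.109, -0.083]), 'joint_velocities': array([-0.001, -0.001, -0.001, -0.003, -0.001,  0.001, -0.   ]), 'effort': array([  0.005, -59.776,   1.614, -28.195,   0.013,   0.005,  -0.   ]), 'tool_pos': array([ 0.181, -0.65 ,  0.238]), 'tcp_rot': array([-3.111, -0.425,  0.001]), 'force': array([-0.237,  0.637,  0.165]), 'wrist_torque': array([ 0.04,  0.  , -0.04]), 'grip_width': 0.08526009125687498}
```

View pics/side0.png

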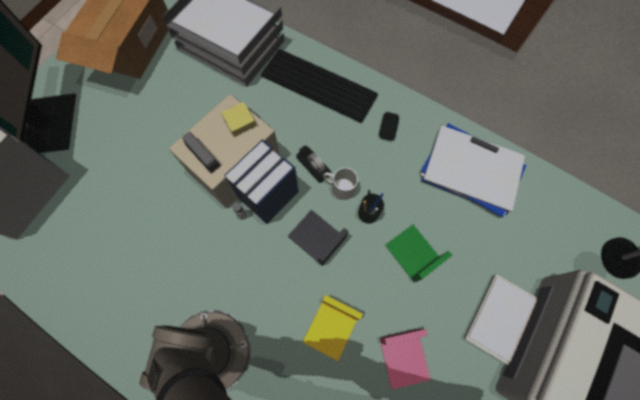

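View pics/top0.png

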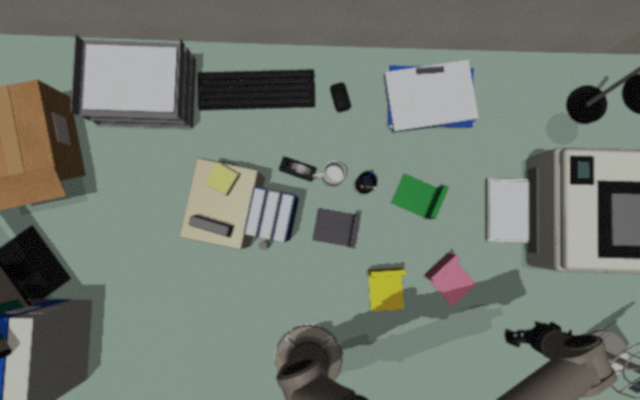

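The dark L at top (337,227) / side (319,237) is the steel bookend. The green (top 420,196), pink (452,279) and yellow (387,290) ones are look-alikes. The binder row is at top (270,214), with the mug at (333,173), pens at (366,182), glue at (264,244), tape at (298,168). Next I'll confirm it in one enlarged crop.

Run:
```python
from h import *
a=cv2.imread('pics/top0.png')[150:260,235:395]; b=cv2.imread('pics/side0.png')[150:275,225:395]
A=cv2.resize(a,(800,550),interpolation=cv2.INTER_CUBIC)
A=cv2.resize(a,None,fx=2.5*1.0,fy=2.5,interpolation=cv2.INTER_CUBIC);B=cv2.resize(b,(400,294),interpolation=cv2.INTER_CUBIC)
# stack vertical at x4 gain for clarity
A=cv2.resize(a,(436,300),interpolation=cv2.INTER_CUBIC);B=cv2.resize(b,(436,300),interpolation=cv2.INTER_CUBIC)
C=cv2.convertScaleAbs(np.vstack([A,B]),alpha=1.6,beta=10)
cv2.imwrite('pics/crop1.png',C)
```

```text
(no output)
```

View pics/crop1.png

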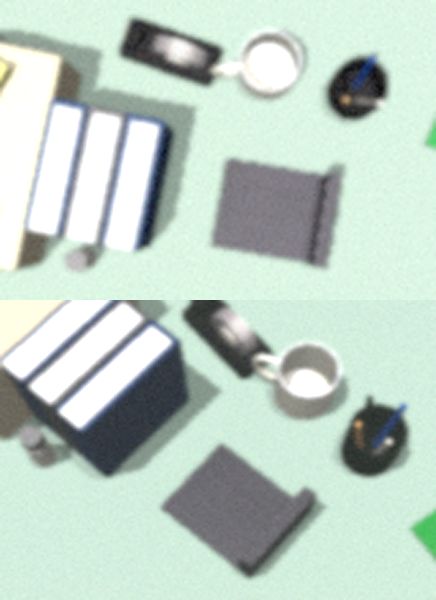

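Run:
```python
from h import *
np.set_printoptions(precision=3,suppress=True)
T=grab('top');S=grab('side')
t=lambda x,y:(235+x/2.725,150+y/2.727)
s=lambda x,y:(225+x/2.565,150+(y-300)/2.4)
P={'plateA':(t(228,160),s(222,446)),'plateB':(t(213,245),s(163,507)),'footA':(t(342,168),s(313,492)),'footB':(t(327,267),s(250,575)),
'mugtop':(t(270,62),s(308,370)),'glue':(t(80,253),s(33,435))}
for k,(a,b) in P.items(): print(k,*tri(T,a,S,b), onz(T,*a,0.1),onz(S,*b,.1))
for n,p in dict(bA=(168,122),bB=(148,250),uA=(55,102),uB=(28,235)).items(): print(n,onz(T,*t(*p),.21))
for n,p in dict(bA=(178,342),bB=(76,428)).items(): print(n,onz(S,*s(*p),.21))
for n,p in dict(bottomB=(108,475),bottomA=(188,398)).items(): print(n,onz(S,*s(*p),0.))
# dark mask of bookend
for n,f,c in (('top',T,(337,227)),('side',S,(319,237))):
    g=cv2.cvtColor(f['img'],cv2.COLOR_RGB2HSV); m=((g[...,2]<95)&(g[...,1]<70)).astype('uint8')
    N,L,st,ce=cv2.connectedComponentsWithStats(m); l=L[c[1],c[0]]
    print(n,l,st[l]); cn=max(cv2.findContours((L==l).astype('uint8'),0,2)[0],key=cv2.contourArea)
    print(cv2.approxPolyDP(cn,2.5,True)[:,0].tolist())
```

```text
plateA [ 0.537 -0.024  0.003] 0.0004068781166624394 [ 0.532 -0.025  0.1  ] [ 0.513 -0.041  0.1  ]
plateB [ 0.423 -0.008  0.007] 0.0007532580786490009 [ 0.426 -0.009  0.1  ] [ 0.409 -0.025  0.1  ]
footA [ 0.525 -0.167  0.086] 0.008242460169141309 [ 0.526 -0.169  0.1  ] [ 0.518 -0.164  0.1  ]
footB [ 0.399 -0.155  0.053] 0.004236189895168103 [ 0.402 -0.153  0.1  ] [ 0.391 -0.156  0.1  ]
mugtop [ 0.658 -0.075  0.097] 0.00017071397666783395 [ 0.658 -0.075  0.1  ] [ 0.657 -0.075  0.1  ]
glue [0.408 0.16  0.09 ] 0.00705190013040827 [0.411 0.156 0.1  ] [0.404 0.159 0.1  ]
bA [0.57  0.045 0.21 ]
bB [0.421 0.064 0.21 ]
uA [0.589 0.177 0.21 ]
uB [0.435 0.202 0.21 ]
bA [0.568 0.051 0.21 ]
bB [0.419 0.086 0.21 ]
bottomB [0.424 0.078 0.   ]
bottomA [0.574 0.052 0.   ]
top 87 [ 313  209   47   39 1370]
[[319, 209], [313, 239], [353, 247], [359, 212], [347, 214]]
side 289 [ 288  211   62   55 1763]
[[310, 211], [288, 236], [322, 265], [349, 236], [345, 229], [338, 232]]
```

```bash
python3 -c "
from workcell import manip; print(manip.tip_extent)"; R='' ; python3 -m crank '[{"x":0.5,"y":0.9,"wz":7,"gripper":0.3},{"x":1.0,"y":1.8,"wz":14,"gripper":0.3},{"x":1.5,"y":2.7,"wz":21,"gripper":0.3},{"x":2.0,"y":3.6,"wz":28,"gripper":0.3},{"x":2.4,"y":4.4,"wz":34,"gripper":0.3}]' 40
```

```text
0.008invalid input
```

```bash
python3 -m crank '[{"x":0.5,"y":0.9,"wz":7,"gripper":0.3},{"x":1.0,"y":1.8,"wz":14,"gripper":0.3},{"x":1.5,"y":2.7,"wz":21,"gripper":0.3},{"x":2.0,"y":3.6,"wz":28,"gripper":0.3},{"x":2.4,"y":4.4,"wz":33,"gripper":0.3}]'
```

```text
invalid input
```

```bash
python3 -m crank '[{"x":0.5,"y":0.9,"z":0,"wx":0,"wy":0,"wz":7,"gripper":0.3},{"x":1.0,"y":1.8,"z":0,"wx":0,"wy":0,"wz":14,"gripper":0.3},{"x":1.5,"y":2.7,"z":0,"wx":0,"wy":0,"wz":21,"gripper":0.3},{"x":2.0,"y":3.6,"z":0,"wx":0,"wy":0,"wz":28,"gripper":0.3},{"x":2.4,"y":4.4,"z":0,"wx":0,"wy":0,"wz":34,"gripper":0.3}]' 40
```

```text
t: 0.7
tool_pos: [0.3017, -0.4289, 0.2393]
tcp_rot: [2.849, 1.324, 0.0]
force: [1.6, 0.5, -0.7]
grip_width: 0.06
```

```bash
python3 -m crank '[{"x":0.5,"y":0.9,"z":0,"wx":0,"wy":0,"wz":7,"gripper":0.3},{"x":1.0,"y":1.8,"z":0,"wx":0,"wy":0,"wz":14,"gripper":0.3},{"x":1.5,"y":2.7,"z":0,"wx":0,"wy":0,"wz":21,"gripper":0.3},{"x":2.0,"y":3.5,"z":0,"wx":0,"wy":0,"wz":28,"gripper":0.3},{"x":2.4,"y":4.3,"z":0,"wx":0,"wy":0,"wz":33,"gripper":0.3}]'; python3 -m crank '[{"x":0.4,"y":0.9,"z":-0.5,"wx":0,"wy":0,"wz":0,"gripper":0.3},{"x":0.9,"y":1.8,"z":-1,"wx":0,"wy":0,"wz":0,"gripper":0.3},{"x":0.9,"y":1.8,"z":-1,"wx":0,"wy":0,"wz":0,"gripper":0.3}]'
python3 - <<'E'
from h import *
from scipy.spatial.transform import Rotation as Ro
s=manip.get_state(); print(s['tool_pos'],Ro.from_rotvec(s['tcp_rot']).as_matrix().round(3))
T=grab('top','top1');S=grab('side','side1')
tip=np.array(s['tool_pos'])-[0,0,.008]
C=[]
for f in (T,S):
    c=proj(f,[.465,-.13,.1]).astype(int); im=f['img'][c[1]-50:c[1]+50,c[0]-70:c[0]+70,::-1].copy()
    C.append(cv2.convertScaleAbs(cv2.resize(im,(560,400//4*3),interpolation=cv2.INTER_CUBIC) if 0 else cv2.resize(im,(420,300),interpolation=cv2.INTER_CUBIC),alpha=1.6,beta=10)); print(c, proj(f,tip))
cv2.imwrite('pics/c2.png',np.vstack(C))
E
```

```text
t: 1.2
tool_pos: [0.422, -0.2138, 0.2396]
tcp_rot: [2.355, 2.078, 0.001]
force: [1.0, -0.1, 0.3]
grip_width: 0.0596
t: 1.5
tool_pos: [0.4667, -0.1204, 0.1877]
tcp_rot: [-2.351, -2.079, -0.002]
force: [0.1, 0.3, 0.1]
grip_width: 0.0595
[ 0.4667154  -0.12039655  0.18774892] [[ 0.122  0.992 -0.001]
 [ 0.992 -0.122  0.003]
 [ 0.003 -0.001 -1.   ]]
[348 229] [347.46974798 228.74105922]
[328 238] [326.44222723 230.28343687]
```

View pics/c2.png

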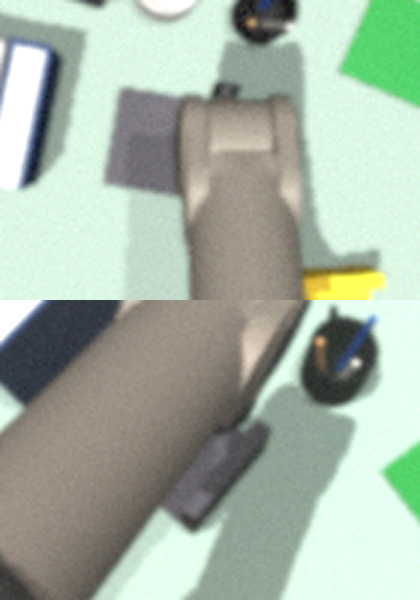

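The view is mostly blocked by the arm: it shows the gripper over the foot, centred, with plate and foot undisturbed. I'll descend behind the foot.

```bash
python3 -m crank '[{"x":0,"y":0,"z":-0.5,"wx":0,"wy":0,"wz":0,"gripper":0.3},{"x":0,"y":0,"z":-1.0,"wx":0,"wy":0,"wz":0,"gripper":0.3},{"x":0,"y":0,"z":-1.4,"wx":0,"wy":0,"wz":0,"gripper":0.3},{"x":0,"y":0,"z":-1.8,"wx":0,"wy":0,"wz":0,"gripper":0.3},{"x":0,"y":0,"z":-2.2,"wx":0,"wy":0,"wz":0,"gripper":0.3}]'
python3 -m crank '[{"x":-0.01,"y":-0.1,"z":0,"wx":0,"wy":0,"wz":0,"gripper":0.3},{"x":-0.02,"y":-0.2,"z":0,"wx":0,"wy":0,"wz":0,"gripper":0.3},{"x":-0.04,"y":-0.3,"z":0,"wx":0,"wy":0,"wz":0,"gripper":0.3},{"x":-0.05,"y":-0.4,"z":0,"wx":0,"wy":0,"wz":0,"gripper":0.3}]'
```

```text
t: 2.1
tool_pos: [0.4657, -0.128, 0.0791]
tcp_rot: [2.363, 2.069, -0.001]
force: [0.7, -0.2, -1.2]
grip_width: 0.0599
t: 2.5
tool_pos: [0.4639, -0.1469, 0.0804]
tcp_rot: [2.36, 2.071, 0.001]
force: [-0.4, 1.8, 1.3]
grip_width: 0.0597
```

```bash
python3 -m crank '[{"x":0,"y":0,"z":0.16,"wx":0,"wy":0,"wz":0,"gripper":0.3},{"x":-0.03,"y":-0.2,"z":0.16,"wx":0,"wy":0,"wz":0,"gripper":0.3},{"x":-0.05,"y":-0.4,"z":0.16,"wx":0,"wy":0,"wz":0,"gripper":0.3}]'
python3 -m crank '[{"x":-0.02,"y":-0.2,"z":0,"wx":0,"wy":0,"wz":0,"gripper":0.3},{"x":-0.04,"y":-0.3,"z":0,"wx":0,"wy":0,"wz":0,"gripper":0.3}]'
python3 - <<'E'
from h import *
T=grab('top');S=grab('side','side2')
C=[]
for f in (T,S):
    c=proj(f,[.465,-.15,.1]).astype(int); im=f['img'][c[1]-50:c[1]+50,c[0]-70:c[0]+70,::-1]
    C.append(cv2.convertScaleAbs(cv2.resize(im,(420,300),interpolation=cv2.INTER_CUBIC),alpha=1.6,beta=10)); print(c)
cv2.imwrite('pics/c3.png',np.vstack(C))
E
```

```text
t: 2.8
tool_pos: [0.4614, -0.1667, 0.0881]
tcp_rot: [2.359, 2.072, 0.001]
force: [0.1, 1.0, -0.3]
grip_width: 0.0598
t: 3.0
tool_pos: [0.4586, -0.1828, 0.0872]
tcp_rot: [2.362, 2.07, -0.001]
force: [0.1, -0.3, 0.5]
grip_width: 0.0596
[354 229]
[333 242]
```

View pics/c3.png

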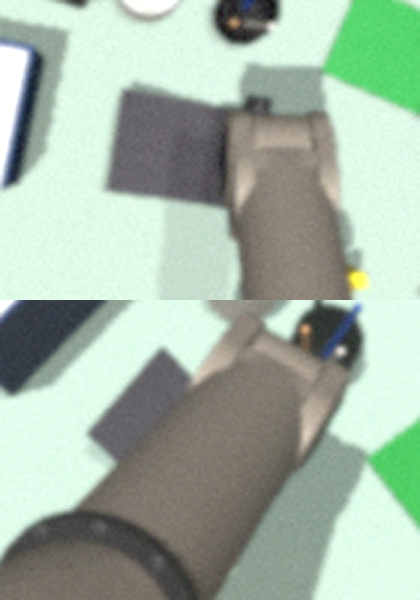

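Run:
```python
from h import *
T=grab('top');S=grab('side')
t=lambda x,y:(284+x/3,179+y/3)
s=lambda x,y:(263+x/3,192+(y-300)/3)
print(tri(T,t(124,88),S,s(163,349)),tri(T,t(107,190),S,s(90,435)))
```

```text
(array([ 0.53531161, -0.04798894,  0.07543678]), np.float64(5.2800253483564585e-05)) (array([ 0.41744374, -0.0324573 ,  0.07285597]), np.float64(0.0021795263270562378))
```

The plate's free edge is now 74 mm up, a tilt of about 30°, and the heel hasn't slid. I'll keep pushing past the balance point and clear the swinging plate.

```bash
python3 -m crank '[{"x":-0.04,"y":-0.3,"z":-0.1,"wx":0,"wy":0,"wz":0,"gripper":0.3},{"x":-0.08,"y":-0.65,"z":-0.2,"wx":0,"wy":0,"wz":0,"gripper":0.3},{"x":-0.13,"y":-1.1,"z":-0.2,"wx":0,"wy":0,"wz":0,"gripper":0.3},{"x":-0.18,"y":-1.5,"z":-0.2,"wx":0,"wy":0,"wz":0,"gripper":0.3},{"x":-0.22,"y":-1.8,"z":-0.1,"wx":0,"wy":0,"wz":0,"gripper":0.3}]'
python3 -m crank '[{"x":-0.06,"y":-0.5,"z":0,"wx":0,"wy":0,"wz":0,"gripper":0.3},{"x":-0.12,"y":-1,"z":0,"wx":0,"wy":0,"wz":0,"gripper":0.3},{"x":-0.14,"y":-1.2,"z":0,"wx":0,"wy":0,"wz":0,"gripper":0.3},{"x":-0.14,"y":-1.2,"z":0,"wx":0,"wy":0,"wz":0,"gripper":0.3}]'
python3 - <<'E'
from h import *
T=grab('top');S=grab('side')
C=[]
for f in (T,S):
    c=proj(f,[.465,-.12,.1]).astype(int); im=f['img'][c[1]-50:c[1]+50,c[0]-70:c[0]+70,::-1]
    C.append(cv2.convertScaleAbs(cv2.resize(im,(420,300),interpolation=cv2.INTER_CUBIC),alpha=1.6,beta=10)); print(c)
cv2.imwrite('pics/c4.png',np.vstack(C))
E
```

```text
t: 3.7
tool_pos: [0.4468, -0.2726, 0.0814]
tcp_rot: [-2.361, -2.071, 0.002]
force: [-1.0, 0.7, -0.2]
grip_width: 0.0599
t: 4.1
tool_pos: [0.4402, -0.3324, 0.0819]
tcp_rot: [-2.364, -2.07, 0.001]
force: [0.3, 0.9, 0.0]
grip_width: 0.06
[345 229]
[325 237]
```

View pics/c4.png

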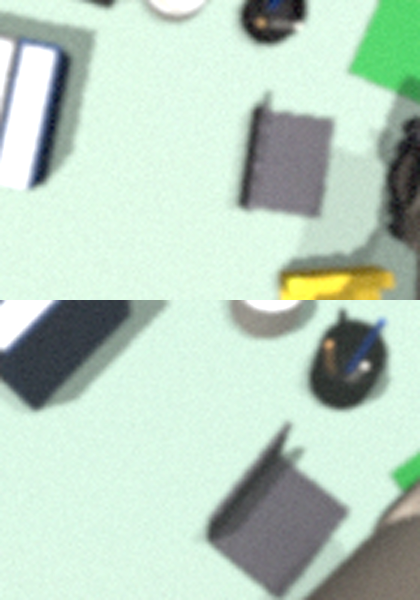

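It stands upright on its foot with the plate towards the binders (crop top: foot end edge (333,120)–(320,217)). Now to work out the push line.

```bash
cat > m.py <<'E'
from h import *
np.set_printoptions(precision=4,suppress=True)
T=vision.grab_frame('top')
g=cv2.cvtColor(T['img'],cv2.COLOR_RGB2HSV)
a=275;b=179
t=lambda x,y:(a+x/3,b+y/3)
s=lambda x,y:(255+x/3,187+(y-300)/3)
S=vision.grab_frame('side')
for n,p,q in (('endA',(333,120),(349,511)),('endB',(320,217),(279,598)),('baseB',(247,212),(212,537))):
    print(n,onz(T,*t(*p),.018),onz(S,*s(*q),.018),tri(T,t(*p),S,s(*q))[0])
print('plate top',onz(T,*t(268,95),.15),onz(T,*t(240,207),.15),onz(S,*s(290,424),.15))
print('binder',onz(T,*t(69,48),.21),onz(T,*t(40,187),.21),'bottom B side',onz(S,*s(37,410),0))
h,sat,v=g[...,0].astype(int),g[...,1].astype(int),g[...,2].astype(int)
m=((v<110)&(sat<60)).astype('uint8'); m[:, :354]=0; m[:,:]=m
N,L,st,ce=cv2.connectedComponentsWithStats(m); l=L[233,370]; r=cv2.minAreaRect(cv2.findContours((L==l).astype('uint8'),0,2)[0][0]); print(st[l],r)
E
python3 m.py
```

```text
endA [ 0.5055 -0.2692  0.018 ] [ 0.5038 -0.2703  0.018 ] [ 0.5057 -0.2705  0.0098]
endB [ 0.3886 -0.2558  0.018 ] [ 0.3867 -0.2536  0.018 ] [ 0.3877 -0.2548  0.0164]
baseB [ 0.3922 -0.1679  0.018 ] [ 0.4036 -0.1618  0.018 ] [ 0.3955 -0.164   0.0714]
plate top [ 0.5279 -0.1766  0.15  ] [ 0.4041 -0.1486  0.15  ] [ 0.517  -0.1758  0.15  ]
binder [0.5691 0.0409 0.21  ] [0.4221 0.0667 0.21  ] bottom B side [ 0.4223  0.0759 -0.    ]
[354 211  32  41 976] ((370.010009765625, 230.9299774169922), (29.132801055908203, 37.75950241088867), 8.130102157592773)
```

```bash
python3 -m crank '[{"x":-0.1,"y":0,"z":-0.4,"wx":0,"wy":0,"wz":-1.7,"gripper":0.3},{"x":-0.1,"y":0,"z":-0.8,"wx":0,"wy":0,"wz":-1.7,"gripper":0.3},{"x":-0.1,"y":0,"z":-1.1,"wx":0,"wy":0,"wz":-1.7,"gripper":0.3},{"x":-0.1,"y":0,"z":-1.3,"wx":0,"wy":0,"wz":-1.7,"gripper":0.3},{"x":-0.1,"y":0,"z":-1.4,"wx":0,"wy":0,"wz":-1.7,"gripper":0.3}]'
python3 -m crank '[{"x":0.03,"y":0.2,"z":0,"wx":0,"wy":0,"wz":0,"gripper":0.3},{"x":0.06,"y":0.4,"z":0,"wx":0,"wy":0,"wz":0,"gripper":0.3},{"x":0.1,"y":0.6,"z":0,"wx":0,"wy":0,"wz":0,"gripper":0.3},{"x":0.13,"y":0.8,"z":0,"wx":0,"wy":0,"wz":0,"gripper":0.3}]'
```

```text
t: 4.8
tool_pos: [0.436, -0.33, 0.0114]
tcp_rot: [-2.389, -2.038, 0.0]
force: [0.8, 0.2, 0.7]
grip_width: 0.0596
t: 5.2
tool_pos: [0.4432, -0.2896, 0.0129]
tcp_rot: [2.39, 2.038, 0.001]
force: [-0.2, 0.2, -0.4]
grip_width: 0.0601
```

```bash
python3 -m crank '[{"x":0.03,"y":0.2,"z":0,"wx":0,"wy":0,"wz":0,"gripper":0.3},{"x":0.06,"y":0.4,"z":0,"wx":0,"wy":0,"wz":0,"gripper":0.3},{"x":0.09,"y":0.6,"z":0,"wx":0,"wy":0,"wz":0,"gripper":0.3},{"x":0.12,"y":0.8,"z":0,"wx":0,"wy":0,"wz":0,"gripper":0.3},{"x":0.15,"y":1.0,"z":0,"wx":0,"wy":0,"wz":0,"gripper":0.3}]'
python3 -m crank '[{"x":0.03,"y":0.2,"z":0,"wx":0,"wy":0,"wz":0,"gripper":0.3},{"x":0.06,"y":0.4,"z":0,"wx":0,"wy":0,"wz":0,"gripper":0.3},{"x":0.09,"y":0.6,"z":0,"wx":0,"wy":0,"wz":0,"gripper":0.3},{"x":0.12,"y":0.8,"z":0,"wx":0,"wy":0,"wz":0,"gripper":0.3},{"x":0.15,"y":1.0,"z":0,"wx":0,"wy":0,"wz":0,"gripper":0.3}]'
python3 -m crank '[{"x":0.03,"y":0.2,"z":0,"wx":0,"wy":0,"wz":0,"gripper":0.3},{"x":0.06,"y":0.4,"z":0,"wx":0,"wy":0,"wz":0,"gripper":0.3},{"x":0.09,"y":0.6,"z":0,"wx":0,"wy":0,"wz":0,"gripper":0.3},{"x":0.12,"y":0.8,"z":0,"wx":0,"wy":0,"wz":0,"gripper":0.3},{"x":0.15,"y":1.0,"z":0,"wx":0,"wy":0,"wz":0,"gripper":0.3}]'
python3 - <<'E'
from h import *
T=grab('top');S=grab('side')
C=[]
for f in (T,S):
    c=proj(f,[.48,-.03,.1]).astype(int); im=f['img'][c[1]-50:c[1]+50,c[0]-70:c[0]+70,::-1]
    C.append(cv2.convertScaleAbs(cv2.resize(im,(420,300),interpolation=cv2.INTER_CUBIC),alpha=1.6,beta=10)); print(c)
cv2.imwrite('pics/c5.png',np.vstack(C))
E
```

```text
t: 5.7
tool_pos: [0.4502, -0.2407, 0.0125]
tcp_rot: [2.391, 2.036, -0.0]
force: [-0.7, -3.7, 1.9]
grip_width: 0.0598
t: 6.2
tool_pos: [0.4576, -0.19, 0.0123]
tcp_rot: [2.391, 2.037, -0.0]
force: [0.3, -3.4, 2.8]
grip_width: 0.0597
t: 6.7
tool_pos: [0.4649, -0.1399, 0.0123]
tcp_rot: [-2.391, -2.038, 0.0]
force: [-0.2, -4.5, 3.7]
grip_width: 0.0597
[319 224]
[302 217]
```

View pics/c5.png

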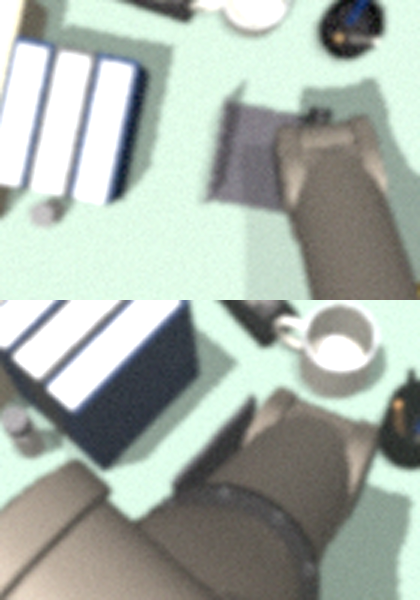

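Still upright and square, with the binders and mug untouched. Around 89 mm remains, so I'll go on with force checks.

```bash
python3 -m crank '[{"x":0.03,"y":0.2,"z":0,"wx":0,"wy":0,"wz":0,"gripper":0.3},{"x":0.06,"y":0.4,"z":0,"wx":0,"wy":0,"wz":0,"gripper":0.3},{"x":0.09,"y":0.6,"z":0,"wx":0,"wy":0,"wz":0,"gripper":0.3},{"x":0.12,"y":0.8,"z":0,"wx":0,"wy":0,"wz":0,"gripper":0.3},{"x":0.15,"y":1.0,"z":0,"wx":0,"wy":0,"wz":0,"gripper":0.3}]'
python3 -m crank '[{"x":0.02,"y":0.1,"z":0,"wx":0,"wy":0,"wz":0,"gripper":0.3},{"x":0.03,"y":0.2,"z":0,"wx":0,"wy":0,"wz":0,"gripper":0.3},{"x":0.05,"y":0.3,"z":0,"wx":0,"wy":0,"wz":0,"gripper":0.3},{"x":0.06,"y":0.4,"z":0,"wx":0,"wy":0,"wz":0,"gripper":0.3}]'
python3 - <<'E'
from h import *
T=grab('top');S=grab('side')
C=[]
for f in (T,S):
    c=proj(f,[.48,.03,.1]).astype(int); im=f['img'][c[1]-50:c[1]+50,c[0]-70:c[0]+70,::-1]
    C.append(cv2.convertScaleAbs(cv2.resize(im,(420,300),interpolation=cv2.INTER_CUBIC),alpha=1.6,beta=10)); print(c)
cv2.imwrite('pics/c6.png',np.vstack(C))
E
```

```text
t: 7.3
tool_pos: [0.4723, -0.0896, 0.0122]
tcp_rot: [-2.39, -2.038, 0.0]
force: [-0.8, -1.4, -1.0]
grip_width: 0.0598
t: 7.7
tool_pos: [0.4755, -0.0707, 0.0123]
tcp_rot: [2.392, 2.037, -0.0]
force: [0.8, -2.3, -0.8]
grip_width: 0.0597
[302 223]
[286 207]
```

View pics/c6.png

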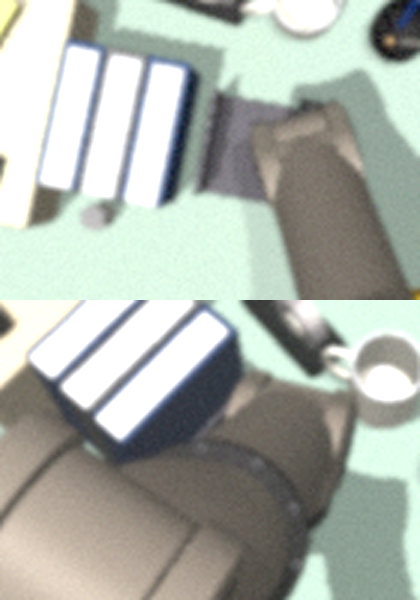

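```bash
python3 -m crank '[{"x":0.01,"y":0.06,"z":0,"wx":0,"wy":0,"wz":0,"gripper":0.3},{"x":0.02,"y":0.12,"z":0,"wx":0,"wy":0,"wz":0,"gripper":0.3},{"x":0.03,"y":0.18,"z":0,"wx":0,"wy":0,"wz":0,"gripper":0.3},{"x":0.04,"y":0.24,"z":0,"wx":0,"wy":0,"wz":0,"gripper":0.3}]'
python3 -m crank '[{"x":0.01,"y":0.05,"z":0,"wx":0,"wy":0,"wz":0,"gripper":0.3},{"x":0.01,"y":0.08,"z":0,"wx":0,"wy":0,"wz":0,"gripper":0.3}]'
```

```text
t: 8.2
tool_pos: [0.4775, -0.0589, 0.0124]
tcp_rot: [2.392, 2.037, -0.0]
force: [0.0, -3.1, 1.2]
grip_width: 0.0598
t: 8.4
tool_pos: [0.4782, -0.0545, 0.0124]
tcp_rot: [2.391, 2.038, 0.001]
force: [-0.6, -2.9, 1.6]
grip_width: 0.0598
```

Run:
```python
from h import *
T=grab('top')
c=np.array([302,223]); im=T['img'][c[1]-45:c[1]+30,c[0]-50:c[0]+50,::-1]
cv2.imwrite('pics/c7.png',cv2.convertScaleAbs(cv2.resize(im,(800,600),interpolation=cv2.INTER_CUBIC),alpha=1.6,beta=10))
```

```text
(no output)
```

View pics/c7.png

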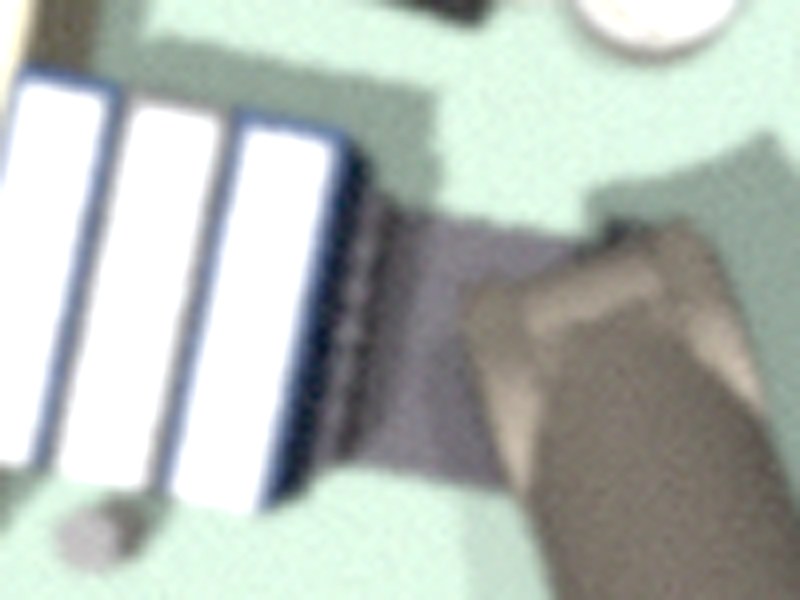

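```bash
python3 -m crank '[{"x":0.01,"y":0.04,"z":0,"wx":0,"wy":0,"wz":0,"gripper":0.3},{"x":0.01,"y":0.08,"z":0,"wx":0,"wy":0,"wz":0,"gripper":0.3}]'
python3 - <<'E'
from h import *
T=vision.grab_frame('top')
t=lambda x,y:(252+x/8,178+y/8)
for n,p,z in (('pl0',(372,195),.15),('pl1',(335,465),.15),('bA',(360,140),.21),('bB',(280,505),.21),('endA',(395,210),.018),('sB',(345,468),.018)): print(n,onz(T,*t(*p),z))
E
```

```text
t: 8.65
tool_pos: [0.4786, -0.0509, 0.0124]
tcp_rot: [2.391, 2.037, 0.0]
force: [-0.3, -3.0, 1.8]
grip_width: 0.0594
pl0 [0.54920012 0.04191215 0.15      ]
pl1 [0.43754741 0.05360548 0.15      ]
bA [0.5674345  0.04401637 0.21      ]
bB [0.42266391 0.07086775 0.21      ]
endA [0.55026018 0.03862177 0.018     ]
sB [0.43329399 0.05749386 0.018     ]
```

```bash
python3 -m crank '[{"x":0.01,"y":0.04,"z":0,"wx":0,"wy":0,"wz":0,"gripper":0.3},{"x":0.01,"y":0.08,"z":0,"wx":0,"wy":0,"wz":0,"gripper":0.3}]'
python3 -m crank '[{"x":0.01,"y":0.04,"z":0,"wx":0,"wy":0,"wz":0,"gripper":0.3}]'
```

```text
t: 8.9
tool_pos: [0.479, -0.0468, 0.0123]
tcp_rot: [2.391, 2.037, 0.0]
force: [-0.2, -4.1, 0.4]
grip_width: 0.0596
t: 9.0
tool_pos: [0.4792, -0.0451, 0.0123]
tcp_rot: [2.392, 2.037, -0.001]
force: [-0.6, -7.0, 2.3]
grip_width: 0.0596
```

```bash
python3 -m crank '[{"x":0,"y":0.02,"z":0,"wx":0,"wy":0,"wz":0,"gripper":0.3},{"x":0,"y":0.02,"z":0,"wx":0,"wy":0,"wz":0,"gripper":0.3}]'; python3 -m crank '[{"x":0,"y":0.03,"z":0,"wx":0,"wy":0,"wz":0,"gripper":0.3},{"x":0,"y":0.03,"z":0,"wx":0,"wy":0,"wz":0,"gripper":0.3}]'
python3 -c "
from workcell import manip;s=manip.get_state();print(s['wrist_torque'],s['tool_pos'])"
```

```text
t: 9.2
tool_pos: [0.4792, -0.0447, 0.0123]
tcp_rot: [2.392, 2.035, -0.002]
force: [-0.5, -5.8, 2.4]
grip_width: 0.0598
t: 9.4
tool_pos: [0.4792, -0.044, 0.0123]
tcp_rot: [2.393, 2.034, -0.003]
force: [-0.3, -9.0, 2.2]
grip_width: 0.0599
[-1.7567797   0.03077026 -0.2762822 ] [ 0.4792179  -0.04396949  0.01232138]
```

```bash
python3 -m crank '[{"x":0,"y":0.02,"z":0,"wx":0,"wy":0,"wz":-0.6,"gripper":0.3},{"x":0,"y":0.02,"z":0,"wx":0,"wy":0,"wz":-0.6,"gripper":0.3}]'
python3 -c "
from workcell import manip;s=manip.get_state();print(s['wrist_torque'],s['tool_pos'])"; python3 -m crank '[{"x":0,"y":0.02,"z":0,"wx":0,"wy":0,"wz":-0.5,"gripper":0.3},{"x":0,"y":0.02,"z":0,"wx":0,"wy":0,"wz":-0.5,"gripper":0.3}]'
python3 -c "
from workcell import manip;s=manip.get_state();print(s['wrist_torque'],s['tool_pos'])"
```

```text
t: 9.6
tool_pos: [0.4788, -0.0437, 0.0122]
tcp_rot: [2.402, 2.023, -0.005]
force: [-0.8, -10.0, 2.5]
grip_width: 0.0601
[-2.19860675  0.32523757  0.3332164 ] [ 0.4787675  -0.04370985  0.01221432]
t: 9.8
tool_pos: [0.4783, -0.0436, 0.0122]
tcp_rot: [2.411, 2.012, -0.007]
force: [-1.3, -12.6, 3.5]
grip_width: 0.0599
[-2.6650305   0.42355728  0.43004684] [ 0.47833231 -0.04357446  0.01218325]
```

Firm, flat contact: the force rises with no travel, and the torque changed sign as I turned through the face's angle. I'll square the tool back up, withdraw and look.

```bash
python3 -m crank '[{"x":0,"y":0.02,"z":0,"wx":0,"wy":0,"wz":0.6,"gripper":0.3},{"x":0,"y":0.02,"z":0,"wx":0,"wy":0,"wz":0.6,"gripper":0.3}]'
python3 -c "
from workcell import manip;s=manip.get_state();print(s['wrist_torque'],s['tool_pos'])"
python3 -m crank '[{"x":0,"y":-0.03,"z":0,"wx":0,"wy":0,"wz":0,"gripper":0.3},{"x":-0.01,"y":-0.1,"z":0,"wx":0,"wy":0,"wz":0,"gripper":0.3},{"x":-0.06,"y":-0.4,"z":0,"wx":0,"wy":0,"wz":0,"gripper":0.3},{"x":-0.12,"y":-0.8,"z":0,"wx":0,"wy":0,"wz":0,"gripper":0.3},{"x":-0.2,"y":-1.4,"z":0,"wx":0,"wy":0,"wz":0,"gripper":0.3}]'
python3 -m crank '[{"x":-0.05,"y":-0.4,"z":0.6,"wx":0,"wy":0,"wz":0,"gripper":0.3},{"x":-0.1,"y":-1.2,"z":1.4,"wx":0,"wy":0,"wz":0,"gripper":0.3},{"x":-0.2,"y":-2,"z":2.2,"wx":0,"wy":0,"wz":0,"gripper":0.3},{"x":-0.3,"y":-2.8,"z":3,"wx":0,"wy":0,"wz":0,"gripper":0.3},{"x":-0.4,"y":-3.5,"z":3.6,"wx":0,"wy":0,"wz":0,"gripper":0.3}]'
python3 - <<'E'
from h import *
T=grab('top','topF');S=grab('side','sideF')
C=[]
for f in (T,S):
    c=proj(f,[.49,.03,.1]).astype(int); im=f['img'][c[1]-45:c[1]+45,c[0]-60:c[0]+60,::-1]
    C.append(cv2.convertScaleAbs(cv2.resize(im,(400,300),interpolation=cv2.INTER_CUBIC),alpha=1.6,beta=10)); print(c)
cv2.imwrite('pics/c8.png',np.vstack(C))
E
```

```text
t: 10.0
tool_pos: [0.4784, -0.0433, 0.0122]
tcp_rot: [2.402, 2.022, -0.008]
force: [-2.2, -14.6, 3.4]
grip_width: 0.0597
[-3.00967866  0.3942566   0.09960287] [ 0.47837712 -0.04329764  0.01217944]
t: 10.5
tool_pos: [0.4703, -0.1069, 0.0124]
tcp_rot: [-2.395, -2.032, -0.004]
force: [0.1, -1.0, -1.3]
grip_width: 0.0598
t: 11.0
tool_pos: [0.4517, -0.272, 0.1831]
tcp_rot: [2.397, 2.03, 0.003]
force: [0.5, -0.2, -0.7]
grip_width: 0.0597
[302 220]
[288 204]
```

View pics/c8.png

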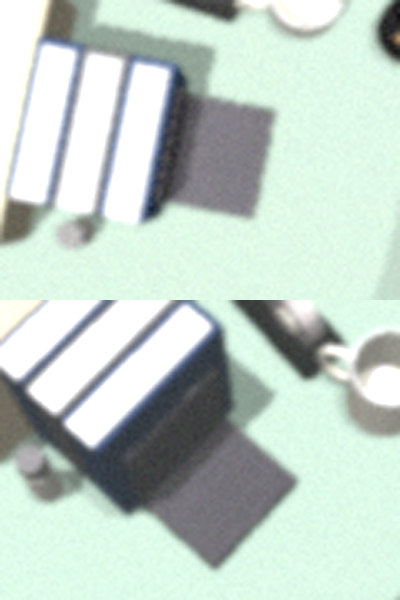

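Both views show it upright, with the plate against the end binder. One numeric check of centring, yaw and the neighbours, then hand in.

Run:
```python
from h import *
T=vision.grab_frame('top');S=vision.grab_frame('side')
t=lambda x,y:(242+x*.3,175+y*.3); s=lambda x,y:(228+x*.3,159+(y-300)*.3)
A=onz(T,*t(275,110),.018);B=onz(T,*t(252,216),.018);A2=onz(S,*s(297,482),.018);B2=onz(S,*s(215,568),.018)
for a,b in((A,B),(A2,B2)): d=a-b; print('foot end',a[:2],b[:2],'len',np.hypot(*d[:2]),'yaw',np.degrees(np.arctan2(-d[1],d[0])),'heel mid',((a+b)/2)[:2]+.1*np.array([-d[1],d[0]])/np.hypot(*d[:2]))
for p,q in(((184,75),(147,222)),): 
    a,b=onz(T,*t(*p),.21),onz(T,*t(*q),.21);d=a-b;print('binder',a[:2],b[:2],'yaw',np.degrees(np.arctan2(-d[1],d[0])),((a+b)/2)[:2])
a=cv2.imread('pics/top0.png').astype(int);b=cv2.imread('pics/topF.png').astype(int)
for n,(u,v,r) in dict(mug=(333,173,14),pens=(366,182,12),tape=(298,168,16),glue=(264,244,7),unit=(215,205,25),binders=(270,214,18),green=(415,196,20)).items():
    w=a[v-r:v+r,u-r:u+r].astype('float32').mean(2);x=b[v-r:v+r,u-r:u+r].astype('float32').mean(2); print(n,np.round(cv2.phaseCorrelate(w,x,cv2.createHanningWindow(w.shape[::-1],cv2.CV_32F))[0],2),abs(w-x).mean().round(1))
```

```text
foot end [ 0.53903062 -0.0454592 ] [ 0.42364728 -0.02379308] len 0.11739989441769386 yaw 10.634881561119657 heel mid [0.49979392 0.06365618]
foot end [ 0.53481613 -0.0477067 ] [ 0.41955489 -0.0267369 ] len 0.11715325964951091 yaw 10.311204976398665 heel mid [0.49508497 0.06116321]
binder [0.56110454 0.04318288] [0.42110001 0.07364486] yaw 12.2750183237481 [0.49110228 0.05841387]
mug [-0.09  0.01] 2.5
pens [ 0.01 -0.02] 1.1
tape [-0.23 -0.06] 1.0
glue [0.45 0.64] 2.6
unit [0.02 0.03] 1.0
binders [-0.09 -0.39] 2.7
green [-0.2   0.15] 3.2
```

Run:
```python
from h import *
R=[]
for n,(u,v) in (('top',(240,185)),('side',(222,140))):
    R.append(np.hstack([cv2.convertScaleAbs(cv2.resize(cv2.imread(f'pics/{n}{k}.png')[v:v+80 if n=='side' else v+70,u:u+80],(400,350 if n=='top' else 400)),alpha=1.6)[:300 if n=='top' else 400][-300:] for k in '0F']) if n=='top' else np.hstack([cv2.convertScaleAbs(cv2.resize(cv2.imread(f'pics/{n}{k}.png')[165:225,u:u+80],(400,300)),alpha=1.6) for k in '0F']))
R[0]=np.hstack([cv2.convertScaleAbs(cv2.resize(cv2.imread(f'pics/top{k}.png')[193:253,235:315],(400,300)),alpha=1.6) for k in '0F'])
cv2.imwrite('pics/c9.png',np.vstack(R))
```

View pics/c9.png

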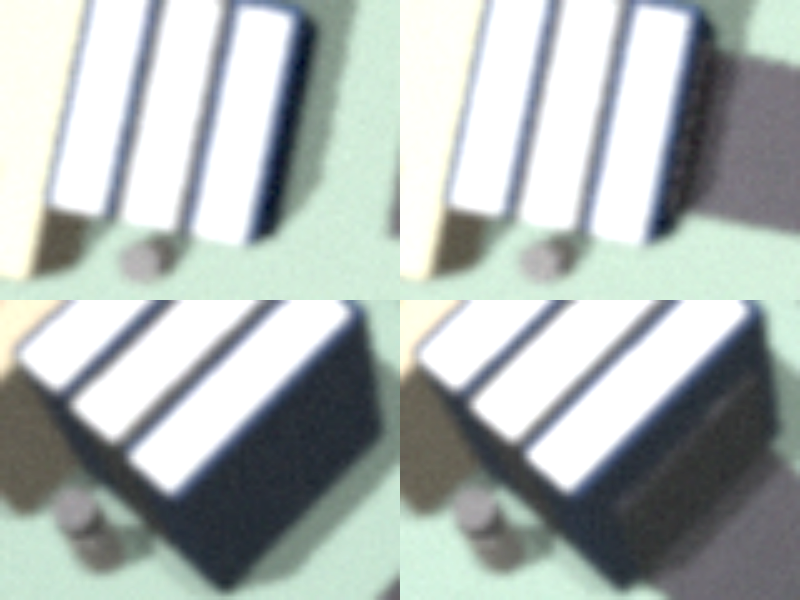

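Binders and glue stick match before and after, and the plate lies parallel on the end binder's face with similar margins either side. I'm handing in.

```bash
python3 -c "
from workcell import manip;s=manip.get_state();print(s['t'],s['force']);print(manip.hand_in())"
```

```text
11.2 [ 0.29305709  0.62548508 -0.29411853]
the job is handed in; nothing more can be done
None
```

The bookend is standing on its foot with its plate against the end binder. I handed the job in at about 11 s, with the gripper well clear of everything. I tipped it by pushing the raised foot with the two fingers, then slid it along the desk by pushing the foot's free end.

**Contact:** At the end the push rose to about 15 N with almost no further travel. The twist on the wrist changed sign as I turned the tool through the face's angle, which suggests the plate is flat.

**Position:** The final pictures show it upright, with its heel within about 4–9 mm of the measured centre of the binder face.

**Yaw disagreement:** The angle readings do not quite match. The bookend's foot measured about 10.5°. The binder edge read 7–10° in the early measurements and 12° in the last one. That spread is within my pixel error, and no gap shows in the pictures.

**Other objects:** The shift check on the glue stick and binders gave about 0.4–0.8 px, around 2 mm. Before and after crops showed no visible movement, so I put it down to shadow. The mug, pens, tape dispenser, drawer unit top and green look-alike showed no shift above 0.3 px. I did not check the pink and yellow look-alikes this way, but nothing touched them as far as I could tell.

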